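Bed the tyre gauge and the camber level in the tool foam

TASK

Put the two gauges away in the foam tray: the round tyre gauge with the stub neck goes dial up into the keyhole-shaped cutout, and the long aluminium level goes vial up into the long cutout. Press each one down until the stiff foam under it gives and the gauge sits fully home at the bottom of its cutout, then let go.

Things in the scene. Friction and masses are not known exactly. Their poses are not given: they have to be found in the camera images.
- gauge: Tyre gauge, dial up, 0.2 kg: round black rubber body 52 mm in diameter, 45 mm tall, white dial on top; at its foot a steel neck 16 mm wide, 22 mm tall, reaching 48 mm from the body's axis. Origin: underside, on that axis; x out along the neck, z up. Grip the body near its top, across the neck (along y). Not to be confused with a plain rubber puck, same diameter, 28 mm tall, no dial or neck.
- level: Camber level, 0.26 kg: aluminium block 90 mm long (x), 32 mm wide (y), 45 mm tall, with a green glass vial in its top. Origin: centre of the underside, z up; either end may lead. Grip across its width near the top. Not to be confused with a similar block 52 mm long without a vial.
- keyhole_cutout (a point): Keyhole cutout in dark foam in a fixed steel tray (rim 33 mm high): point where the gauge's origin is when home; x out along the neck slot, z up. Foam top is 18 mm above it. A pale foam pad starts 8 mm above it, bears the gauge's weight, gives at 8 to 11 N pressed slowly, stays down. 7 to 9 mm play all round, bevelled mouth. Home, the gauge stands 27 mm out; keep fingers above the foam.
- long_cutout (a point): Long cutout in the same foam, 108 x 50 mm, bevelled mouth: point where the level's origin is when home (centre of the floor, pad pressed right down); x along its length, z up. Foam top is 18 mm above it; a pale pad starts 8 mm above it and gives at 8 to 11 N as in the other. In the cutouts' axes it lies 10 mm in x, 120 mm in y from the keyhole point. Home, the level stands 27 mm out.
There are look-alikes about, which are no part of the job. Leave any yellow look-alike of the level alone.

How it is judged:
At the end, for the whole second after the job is handed in: Gauge and level each rest in their own cutout, upright within about 8 degrees, in line with it within about 23 degrees and within 15 mm of its centre, with their undersides less than 4 mm above the fully pressed floor (foam pads pushed down), both still and let go (z of gauge in the frame of keyhole_cutout below 0.004 m and horizontal distance between gauge and keyhole_cutout below 0.015 m and angle between the x axis of gauge and the x axis of keyhole_cutout, either way round below 0.4 rad and angle between each of gauge, level's own z axis and vertical below 0.15 rad and z of level in the frame of long_cutout below 0.004 m and horizontal distance between level and long_cutout below 0.015 m and angle between the x axis of level and the x axis of long_cutout, either way round below 0.4 rad and linear speed of each of gauge, level below 0.02 m/s); the robot touches nothing.
It also fails if it takes over 58 s, if anything falls off the work surface, if the arm or the gripper's body presses on something with over 40 N, if the wrist force passes 120 N, or if a joint passes its speed limit or range.

ROBOT

A 6-joint arm with a two-finger parallel gripper is mounted at the origin on the work surface. World frame = base frame: x ahead of the robot, y to its left, z up, the work surface at z = 0. Lengths are in m, angles in rad, forces in N, time in s.
With the tool pointing down it reaches from about 0.375 to 0.9 m from the base axis. Payload 3.1 kg.
Tool frame: the origin (TCP) lies at the very end of the fingers, on their centre line; the grasp point (between the pads) lies 19 mm behind it; y points along the fingers, x is the direction in which the jaws open and shut, and the axes are right-handed (so a half turn about y gives the same grasp; the last joint's range is limited). The gripper opens to 85 mm and grips with 20 to 120 N. Pads are 22 mm wide; open, the fingers measure 114 mm over their backs; the gripper's body (76 mm by 85 mm) begins 54 mm behind the grasp point. The pads swing forward as they close: fully open they stand 13 mm farther back than shut.
Start: joints at [1.143, 0.527, 1.433, -0, 1.181, -0.178], TCP at [0.154, 0.606, 0.231] pointing down, gripper open.
Joint ranges: [-3.08, 3.08], [-0.75, 2.2], [0.22, 2.44], [-1.43, 4.57], [0, 2.65], [-2.85, 2.85]. Speed limits (rad/s): [2.79, 2.79, 3.14, 3.14, 3.14, 3.14].

INTERFACE

Orientations are given as a rotation vector (axis times angle).
In Python, from workcell import arm, viewer, close_job, search_frame, outline_of, spot_point gives the robot as it stands. The module is installed in compiled form; this text tells all that it offers.
- The arm moves only by the tool move_arm, never from a script. Its argument "rows" is a list that holds one entry, the list of rows, each a list of 5 numbers: the closure, from 0 (fully open) to 1 (shut), then the shift along the world's x, y, z in cm, then the turn about the world's z in rad. A call has 1 to 12 rows; each row shifts and turns the commanded pose from where the row before left it; what a row does not reach is not made up. A row lasts 1/12 s, in which the tool goes at most 41.7 mm and 7.16 degrees, less where a joint would pass 70% of its speed; a pose out of reach is approached as far as the arm can. A call is refused whole if a number of a shift passes 4.17 or a number of a turn 0.125, either way. A call with a gripper value outside its range is refused whole. The fingers move at their own pace and stop on an object; "squeeze" is the grip in N (left out, the last holds). Time passes only in rows, so rows that do not move let the fingers close. It gives the time, the measured TCP pose, the force and the opening at its end, in the units of the state.
- arm.get_state(): the state, without advancing time (a new reading comes with each control period).
- viewer.grab_frame(name): name is "scene" or "side" or "wrist"; returns a dict with "img" (420x560x3 uint8, red, green, blue), "fovy" (degrees; the focal length in pixels is half the picture's height over the tangent of half this angle, whatever the lens; pixels are square), "cx", "cy" (the principal point, pixels), "k1" (the pictures are not rectified: a ray, as slopes to the right and down, at radius r is drawn at 1 + k1 r^2 times it, then the intrinsics apply), "R" (3x3) and "t" (3): a world point X has camera coordinates R X + t. Camera axes: x right, y down, z forward; pixel columns grow to the right and rows downward; lengths in m; the calibration is good to about 2 mm. A picture is of the moment at which its call begins. There is no depth.
- close_job(): hands the job in, once; it reports no verdict.
Trained networks look in a picture, given as the dict that the camera call returned (one of the last four; its "shot" number tells which), for a name from the list of things; names that differ only in an ending like _2 or _b are one class to them, and where a whole thing is asked for, a point or a joint stands for the part that bears it (a point fixed in the world has none). Each returns a list of dicts, best first, with "p" (0 to 1); they miss things now and then, are a little off and sometimes report something else, mostly with a low value. They report only what shows in the picture. A call takes as long as a camera call. They do not tell look-alikes from the thing itself.
- search_frame(picture, target): "position" ([x, y, z] in m, in world coordinates, good to about 4 mm: the middle of the surface that is visible of it).
- outline_of(picture, target): "mask" (420x560 bool, what is visible of it).
- spot_point(picture, target): "position" ([x, y, z] in m, in world coordinates, good to about 4 mm: a listed point, or the origin of a listed thing).
The state is a dict: "time": time; "joint_positions": joint angles; "joint_velocities": joint speeds; "joint_torque": joint torques, N m; "tcp_pos": TCP position; "tcp_rot": TCP orientation; "force": force on the tool from outside, world axes, zero at the start; "torque": the same for the moment, N m; "width": finger opening in m.
Only numpy, scipy, OpenCV 4.12 (cv2) and the standard library are available. Lean on these libraries where they do the work, as an engineer would, in place of code of your own. Each camera call takes 0.05 s, during which the arm holds its last target.

## Working session

There is one attempt and no reset: what is moved stays moved. The work goes in short steps, Python scripts to look and compute and a tool call to move; the robot and the scene stay as the last step left them, time stands still between calls to the robot, and variables do not carry over. Pictures are saved under pics/ and viewed, and the job is handed in when it is done.

Besides the shell and the picture viewer there is one more tool, called after "Request:" as name(argument=value, ...), one argument or row to a line, values as JSON. move_arm: Moves the arm, as the interface text tells. Its arguments: {"type":"object","properties":{"rows":{"type":"array","items":{"type":"array","items":{"type":"array","items":{"type":"number"}}}},"squeeze":{"type":"number"}},"required":["rows"]}

```bash
mkdir -p pics; cat > h.py <<'E'
import numpy as np, cv2
from workcell import arm, viewer, close_job, search_frame, outline_of, spot_point
def K(f):
    h,w=f["img"].shape[:2]; F=h/2/np.tan(np.radians(f["fovy"])/2)
    return F
def save(f,n): cv2.imwrite(f"pics/{n}.png",f["img"][:,:,::-1])
def proj(f,X):
    c=np.asarray(f["R"])@np.asarray(X,float)+np.asarray(f["t"]); s=c[:2]/c[2]; s=s*(1+f["k1"]*(s@s)); F=K(f)
    return np.array([f["cx"]+F*s[0],f["cy"]+F*s[1]])
def ray(f,u,v,z):
    F=K(f); d=np.array([(u-f["cx"])/F,(v-f["cy"])/F]); s=d.copy()
    for _ in range(30): s=d/(1+f["k1"]*(s@s))
    R=np.asarray(f["R"]); t=np.asarray(f["t"]); o=-R.T@t; w=R.T@np.array([s[0],s[1],1])
    return o+w*(z-o[2])/w[2]
E
python3 - <<'E'
from h import *
s=arm.get_state()
print({k:np.round(v,3) for k,v in s.items()})
for n in ["scene","side","wrist"]:
    f=viewer.grab_frame(n); save(f,n+"0"); print(n,f["fovy"],np.round(-np.asarray(f["R"]).T@f["t"],3))
    for t in ["gauge","level"]:
        print(t,[(np.round(d["position"],3),round(d["p"],2)) for d in search_frame(f,t)])
        print(' sp',[(np.round(d["position"],3),round(d["p"],2)) for d in spot_point(f,t)])
    for t in ["keyhole_cutout","long_cutout"]:
        print(t,[(np.round(d["position"],3),round(d["p"],2)) for d in spot_point(f,t)])
E
```

```text
{'time': np.float64(0.0), 'joint_positions': array([ 1.143,  0.528,  1.434, -0.   ,  1.181, -0.179]), 'joint_velocities': array([ 0.001, -0.001,  0.001,  0.   , -0.   , -0.   ]), 'joint_torque': array([-1.0000e-03, -4.4235e+01, -1.7802e+01, -0.0000e+00,  8.0000e-03,
       -0.0000e+00]), 'tcp_pos': array([0.154, 0.605, 0.23 ]), 'tcp_rot': array([-1.318, -1.022,  1.025]), 'force': array([-0.066, -0.632, -0.267]), 'torque': array([0.015, 0.012, 0.029]), 'width': np.float64(0.085)}
scene 57.73947122048803 [ 0.809 -0.521  0.644]
gauge [(array([ 0.465, -0.256,  0.043]), 0.7), (array([0.512, 0.178, 0.033]), 0.62)]
 sp [(array([ 0.452, -0.245, -0.002]), 0.96)]
level [(array([ 0.352, -0.186,  0.036]), 0.87), (array([ 0.469, -0.096,  0.043]), 0.74)]
 sp [(array([ 0.456, -0.077,  0.   ]), 0.64), (array([ 0.339, -0.179, -0.006]), 0.6), (array([ 0.241, -0.277,  0.001]), 0.6)]
keyhole_cutout [(array([0.479, 0.145, 0.01 ]), 0.59)]
long_cutout [(array([0.464, 0.266, 0.016]), 0.92)]
side 51.26375143800987 [ 0.307 -0.531  0.673]
gauge [(array([ 0.458, -0.262,  0.043]), 0.71)]
 sp [(array([ 0.458, -0.249, -0.003]), 0.74)]
level [(array([ 0.34 , -0.185,  0.044]), 0.84), (array([ 0.244, -0.287,  0.045]), 0.78), (array([ 0.45 , -0.083,  0.046]), 0.62)]
 sp [(array([ 0.241, -0.278,  0.004]), 0.95), (array([ 0.339, -0.178, -0.002]), 0.77), (array([ 0.454, -0.075, -0.   ]), 0.7)]
keyhole_cutout [(array([0.48 , 0.144, 0.012]), 0.73)]
long_cutout [(array([0.466, 0.267, 0.011]), 0.81)]
wrist 62.013113908257814 [0.075 0.626 0.375]
gauge []
 sp []
level []
 sp []
keyhole_cutout []
long_cutout []
```

View pics/scene0.png

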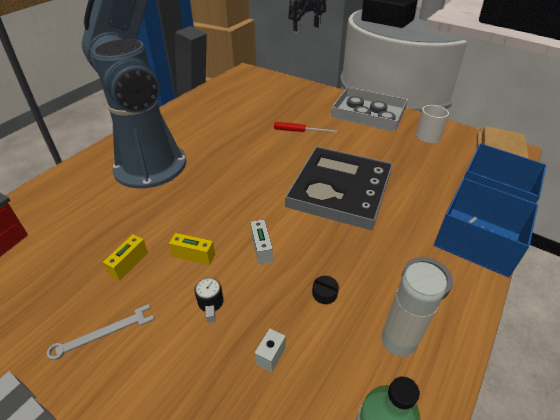

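View pics/side0.png

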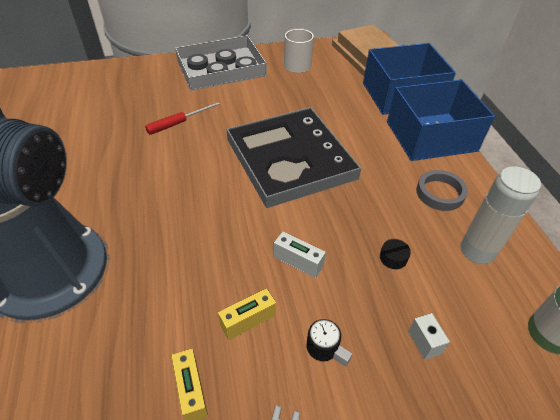

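```bash
cat >> h.py <<'E'
def ortho(f,x0,x1,y0,y1,z,s=2500):
    # image: columns = x increasing right, rows = y decreasing
    xs=np.arange(x0,x1,1/s); ys=np.arange(y1,y0,-1/s)
    X,Y=np.meshgrid(xs,ys); P=np.stack([X,Y,np.full_like(X,z)],-1)
    c=P@np.asarray(f["R"]).T+np.asarray(f["t"]); q=c[...,:2]/c[...,2:]
    q=q*(1+f["k1"]*(q**2).sum(-1,keepdims=True)); F=K(f)
    m=(q*F+[f["cx"],f["cy"]]).astype(np.float32)
    im=cv2.remap(f["img"],m[...,0],m[...,1],cv2.INTER_CUBIC)
    for k in np.arange(np.ceil(x0/.02)*.02,x1,.02):
        i=int(round((k-x0)*s)); cv2.line(im,(i,0),(i,6),(255,0,0),1); cv2.putText(im,"%.2f"%k,(i-12,18),0,.35,(255,0,0),1)
    for k in np.arange(np.ceil(y0/.02)*.02,y1,.02):
        i=int(round((y1-k)*s)); cv2.line(im,(0,i),(6,i),(255,0,0),1); cv2.putText(im,"%.2f"%k,(8,i+4),0,.35,(255,0,0),1)
    return im
E
python3 - <<'E'
from h import *
a=viewer.grab_frame("scene"); b=viewer.grab_frame("side")
def two(n,*g):
    A=np.hstack([ortho(a,*g),ortho(b,*g)]); print(A.shape); cv2.imwrite(f"pics/{n}.png",A[:,:,::-1])
two("tray",.40,.56,.09,.33,.030)
two("lev",.39,.53,-.15,0.0,.045)
two("gau",.39,.53,-.33,-.19,.045)
two("gau2",.39,.53,-.33,-.19,.022)
E
```

```text
(600, 802, 3)
(375, 700, 3)
(350, 700, 3)
(350, 700, 3)
```

View pics/tray.png

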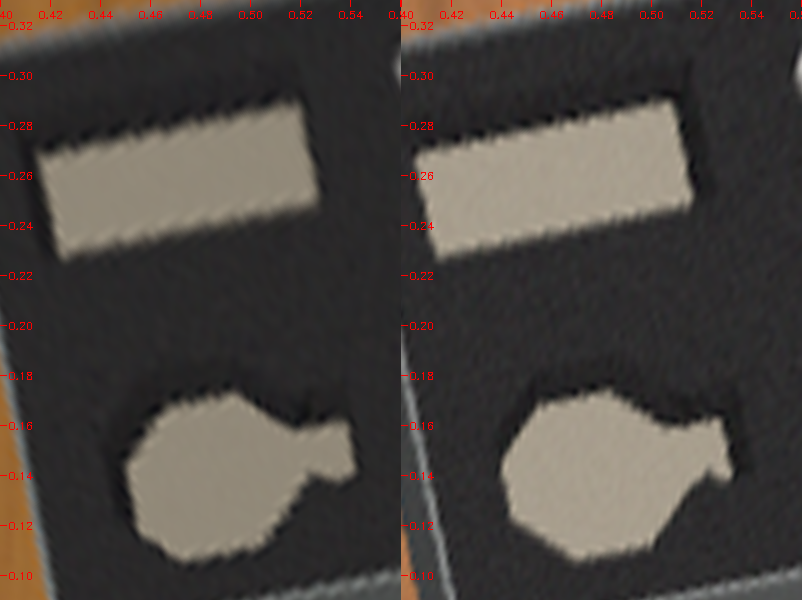

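View pics/lev.png

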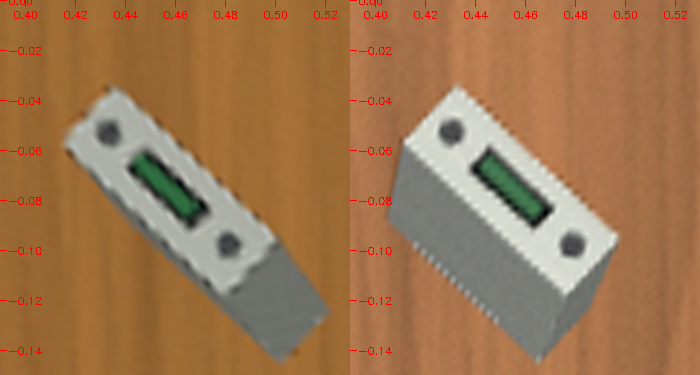

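View pics/gau.png

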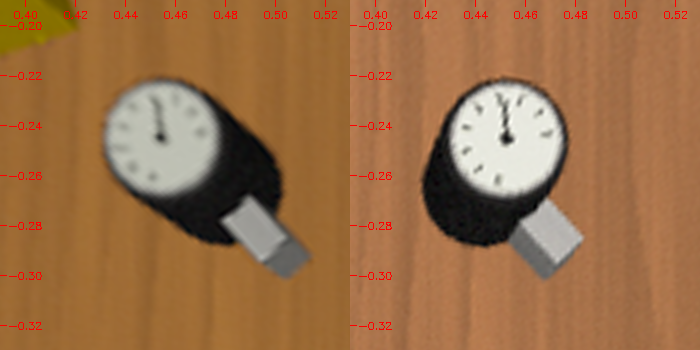

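View pics/gau2.png

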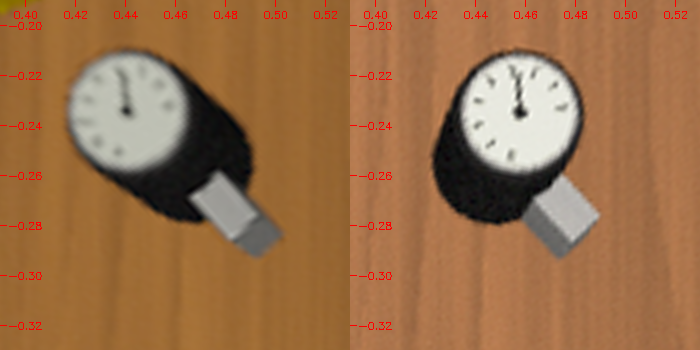

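```bash
python3 - <<'E'
from h import *
from scipy.spatial.transform import Rotation as Ro
s=arm.get_state(); R=Ro.from_rotvec(s["tcp_rot"]).as_matrix(); print(R.round(3)); print("jaw yaw",np.degrees(np.arctan2(R[1,0],R[0,0])), s["time"], s["tcp_pos"])
E
```

```text
[[ 0.247  0.    -0.969]
 [ 0.969  0.     0.247]
 [ 0.    -1.     0.   ]]
jaw yaw 75.68810113904142 1.15 [0.15446606 0.60561683 0.23132394]
```

Request:
move_arm(
  rows=[
    [[0,2.05,-3.1,0,-0.0468],[0,2.05,-3.1,0,-0.0468],[0,2.05,-3.1,0,-0.0468],[0,2.05,-3.1,0,-0.0468],[0,2.05,-3.1,0,-0.0468],[0,2.05,-3.1,0,-0.0468],[0,2.05,-3.1,0,-0.0468],[0,2.05,-3.1,0,-0.0468],[0,2.05,-3.1,0,-0.0468],[0,2.05,-3.1,0,-0.0468],[0,2.05,-3.1,0,-0.0468],[0,2.05,-3.1,0,-0.0468]],
  ],
  squeeze=60,
)

```text
time: 2.15
tcp_pos: [0.4013, 0.232, 0.2316]
tcp_rot: [-1.488, -0.593, 0.591]
force: [-0.2, 0.2, -0.6]
width: 0.0854
```

```bash
cat >> h.py <<'E'
from scipy.spatial.transform import Rotation as Ro
def st():
    s=arm.get_state(); R=Ro.from_rotvec(s["tcp_rot"]).as_matrix()
    print("t",round(float(s["time"]),2),"tcp",np.round(s["tcp_pos"],4),"yaw",round(float(np.degrees(np.arctan2(R[1,0],R[0,0]))),1),"F",np.round(s["force"],1),"w",round(float(s["width"]),4))
E
python3 - <<'E'
from h import *
st()
f=viewer.grab_frame("wrist"); save(f,"w1")
for t in ["keyhole_cutout","long_cutout"]:
        print(t,[(np.round(d["position"],3),round(d["p"],2)) for d in spot_point(f,t)])
cv2.imwrite("pics/w1o.png",ortho(f,.38,.58,.09,.33,.017)[:,:,::-1])
E
```

```text
t 2.15 tcp [0.4013 0.232  0.2316] yaw 43.4 F [-0.2  0.2 -0.6] w 0.0854
keyhole_cutout [(array([0.477, 0.147, 0.012]), 0.82)]
long_cutout [(array([0.468, 0.267, 0.014]), 0.8), (array([0.48 , 0.146, 0.011]), 0.38)]
```

View pics/w1o.png

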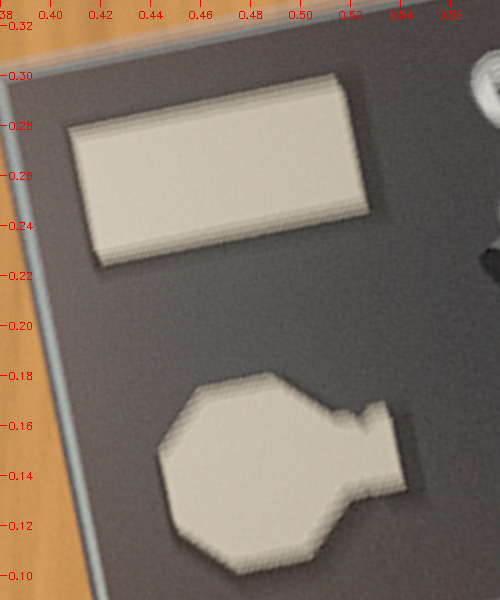

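View pics/w1.png

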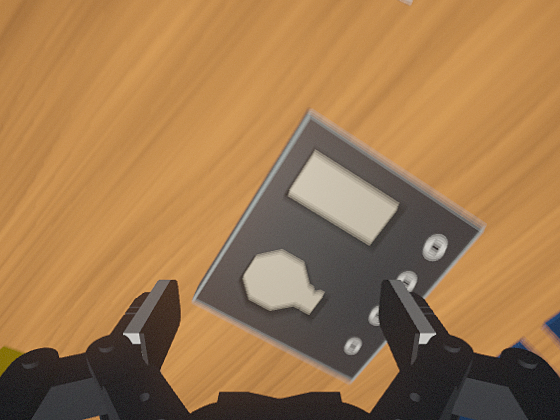

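Request:
move_arm(
  rows=[
    [[0,0.433,-3.975,0,0],[0,0.433,-3.975,0,0],[0,0.433,-3.975,0,0],[0,0.433,-3.975,0,0],[0,0.433,-3.975,0,0],[0,0.433,-3.975,0,0],[0,0.433,-3.975,0,0],[0,0.433,-3.975,0,0],[0,0.433,-3.975,0,0],[0,0.433,-3.975,0,0],[0,0.433,-3.975,0,0],[0,0.433,-3.975,0,0]],
  ],
)

```text
time: 3.3
tcp_pos: [0.4528, -0.2439, 0.2314]
tcp_rot: [-1.487, -0.595, 0.595]
force: [0.9, -0.1, 1.1]
width: 0.0854
```

Request:
move_arm(
  rows=[
    [[0,0,0,-3,0],[0,0,0,-3,0],[0,0,0,-3,0],[0,0,0,-2,0],[0,0,0,0,0],[0,0,0,0,0]],
  ],
)

```text
time: 3.8
tcp_pos: [0.4524, -0.2419, 0.1207]
tcp_rot: [-1.485, -0.594, 0.596]
force: [0.4, 0.4, -0.1]
width: 0.0857
```

```bash
python3 - <<'E'
from h import *
st()
f=viewer.grab_frame("wrist"); save(f,"w2")
print([(np.round(d["position"],3),round(d["p"],2)) for d in spot_point(f,"gauge")])
g=viewer.grab_frame("side"); save(g,"s2")
A=ortho(f,.37,.53,-.33,-.17,.045); B=ortho(f,.37,.53,-.33,-.17,.022)
cv2.imwrite("pics/w2o.png",np.hstack([A,B])[:,:,::-1])
E
```

```text
t 3.8 tcp [ 0.4524 -0.2419  0.1207] yaw 43.6 F [ 0.4  0.4 -0.1] w 0.0857
[(array([ 0.453, -0.247,  0.002]), 0.57)]
```

View pics/w2o.png

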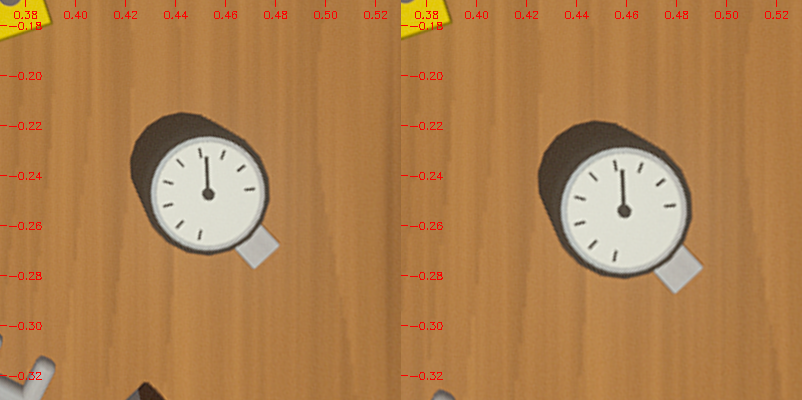

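View pics/s2.png

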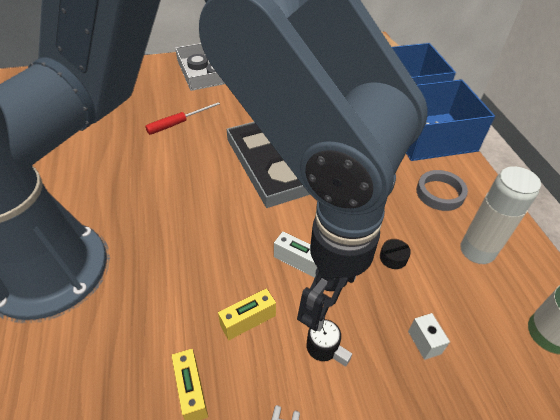

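Request:
move_arm(
  rows=[
    [[0,0.1,-0.4,-2,0],[0,0,0,-2.5,0],[0,0,0,-2.5,0],[0,0,0,-2,0],[0,0,0,-1.35,0],[0,0,0,0,0],[0.3,0,0,0,0],[0.6,0,0,0,0],[0.8,0,0,0,0],[0.8,0,0,0,0],[0.8,0,0,0,0],[0.8,0,0,0,0]],
  ],
  squeeze=60,
)

```text
time: 4.95
tcp_pos: [0.4544, -0.2483, 0.02]
tcp_rot: [-1.491, -0.596, 0.593]
force: [-1.3, 0.7, 7.1]
width: 0.0504
```

```bash
python3 - <<'E'
from h import *
st()
f=viewer.grab_frame("wrist"); save(f,"w3")
g=viewer.grab_frame("side"); save(g,"s3"); cv2.imwrite("pics/s3z.png",cv2.resize(g["img"][260:400,230:420],None,fx=4,fy=4,interpolation=2)[:,:,::-1])
st()
E
```

```text
t 4.95 tcp [ 0.4544 -0.2483  0.02  ] yaw 43.5 F [-1.3  0.7  7.1] w 0.0504
t 5.05 tcp [ 0.4544 -0.2483  0.02  ] yaw 43.5 F [-0.7  0.4  7. ] w 0.0499
```

View pics/w3.png

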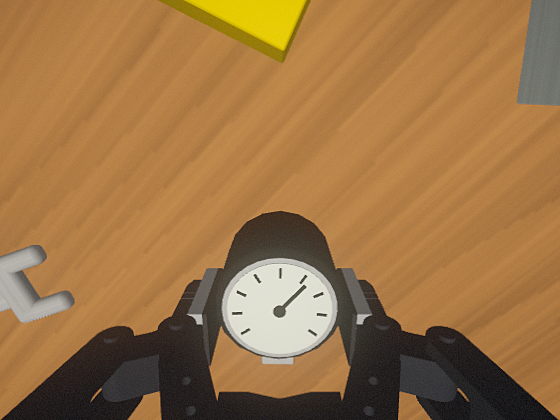

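View pics/s3z.png

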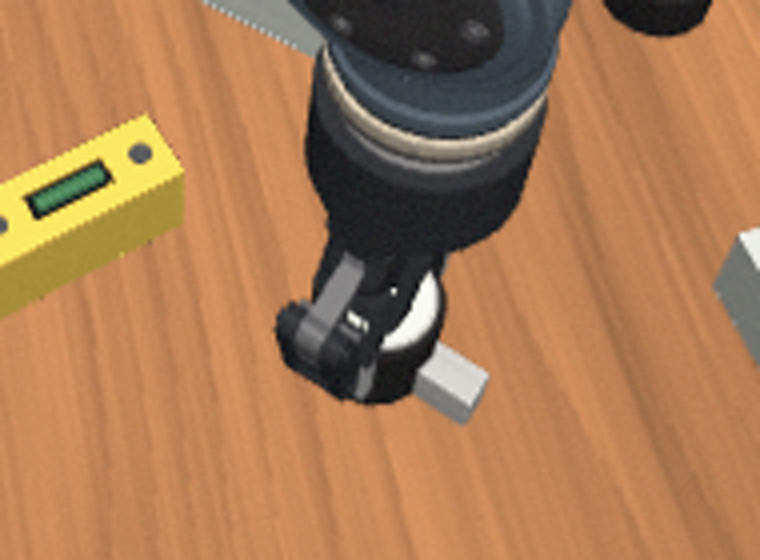

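Request:
move_arm(
  rows=[
    [[0.8,0,0,1,0],[0.8,0,0,2.5,0],[0.8,0,0,3,0],[0.8,0,0,2.5,0],[0.8,0,0,0,0]],
  ],
)

```text
time: 5.47
tcp_pos: [0.456, -0.2494, 0.1132]
tcp_rot: [-1.497, -0.599, 0.591]
force: [0.7, -0.8, -2.3]
width: 0.0497
```

Request:
move_arm(
  rows=[
    [[0.8,0.205,3.28,0,0.0847],[0.8,0.205,3.28,0,0.0847],[0.8,0.205,3.28,0,0.0847],[0.8,0.205,3.28,0,0.0847],[0.8,0.205,3.28,0,0.0847],[0.8,0.205,3.28,0,0.0847],[0.8,0.205,3.28,0,0.0847],[0.8,0.205,3.28,0,0.0847],[0.8,0.205,3.28,0,0.0847],[0.8,0.205,3.28,0,0.0847],[0.8,0.205,3.28,0,0.0847],[0.8,0.205,3.28,0,0.0847]],
  ],
)

```text
time: 6.47
tcp_pos: [0.4774, 0.1479, 0.108]
tcp_rot: [-1.103, -1.361, 1.362]
force: [1.5, -0.6, -1.4]
width: 0.0494
```

Request:
move_arm(
  rows=[
    [[0.8,0,0,0,0],[0.8,0,0,0,0],[0.8,0,0,-1,0],[0.8,0,0,-2,0],[0.8,0,0,-1,0],[0.8,0,0,0,0],[0.8,0,0,0,0]],
  ],
)

```text
time: 7.05
tcp_pos: [0.4773, 0.145, 0.0669]
tcp_rot: [-1.104, -1.355, 1.358]
force: [0.5, -0.5, -1.8]
width: 0.0501
```

```bash
python3 - <<'E'
from h import *
st()
f=viewer.grab_frame("wrist"); save(f,"w4")
g=viewer.grab_frame("side"); save(g,"s4"); c=viewer.grab_frame("scene")
A=cv2.resize(g["img"][90:220,210:370],None,fx=2.5,fy=2.5,interpolation=2)
B=cv2.resize(c["img"][130:260,270:430],None,fx=2.5,fy=2.5,interpolation=2)
cv2.imwrite("pics/s4z.png",np.hstack([A,B])[:,:,::-1])
E
```

```text
t 7.05 tcp [0.4773 0.145  0.0669] yaw 101.6 F [ 0.5 -0.5 -1.8] w 0.0501
```

View pics/w4.png

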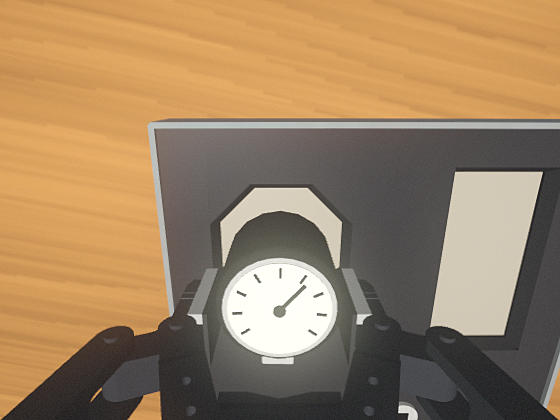

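View pics/s4z.png

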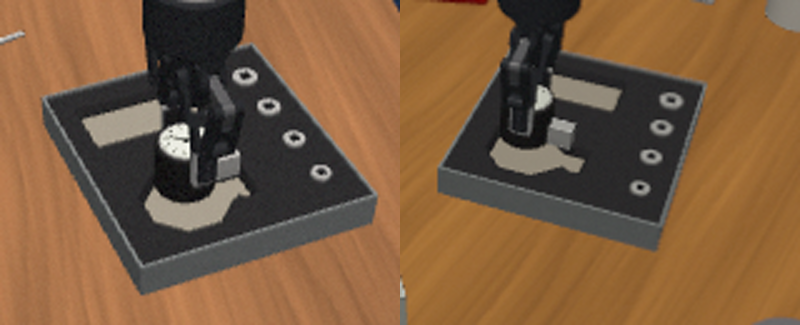

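```bash
python3 - <<'E'
from h import *
f=viewer.grab_frame("wrist")
th=np.radians(11.6); ex=np.array([np.cos(th),np.sin(th)]); ey=np.array([-ex[1],ex[0]])
o=np.array([.4773,.145])
for n,u,v,z in [("top edge W",281,184,.027),("pad W",281,189,.017),("pad/bevel w z.022",281,189,.022),("oct L",211,225,.027),("oct R",351,222,.027),("gauge bottom W",280,211,.047),("dial c",280,310,.092),("dial c-",280,310,.087),("longNE?",543,171,.017),("longNW",456,171,.017),("longSW",434,335,.017),("longSE",507,335,.017),("padL",221,225,.017),("padR",342,222,.017)]:
    p=ray(f,u,v,z)[:2]; d=p-o; print(n,p.round(4),"in cutout axes rel tcp",np.round([d@ex*1e3,d@ey*1e3],1))
E
python3 -c "
import cv2;a=cv2.imread('pics/w4.png')[100:420,140:560];cv2.imwrite('pics/w4z.png',cv2.resize(a,None,fx=1.85,fy=1.85,interpolation=2))"
```

```text
top edge W [0.4428 0.1393] in cutout axes rel tcp [-34.9   1.4]
pad W [0.4481 0.1405] in cutout axes rel tcp [-29.5   1.4]
pad/bevel w z.022 [0.4468 0.1402] in cutout axes rel tcp [-30.8   1.4]
oct L [0.4741 0.1055] in cutout axes rel tcp [-11.1 -38.1]
oct R [0.4563 0.1824] in cutout axes rel tcp [-13.   40.8]
gauge bottom W [0.4516 0.1405] in cutout axes rel tcp [-26.1   0.8]
dial c [0.4777 0.1459] in cutout axes rel tcp [0.6 0.8]
dial c- [0.481  0.1466] in cutout axes rel tcp [4.  0.8]
longNE? [0.4075 0.2842] in cutout axes rel tcp [-40.4 150.4]
longNW [0.4177 0.2354] in cutout axes rel tcp [-40.2 100.6]
longSW [0.5259 0.2613] in cutout axes rel tcp [ 71.  104.1]
longSE [0.5162 0.3095] in cutout axes rel tcp [ 71.2 153.4]
padL [0.477 0.11 ] in cutout axes rel tcp [ -7.3 -34.2]
padR [0.4606 0.18  ] in cutout axes rel tcp [-9.4 37.7]
```

View pics/w4z.png

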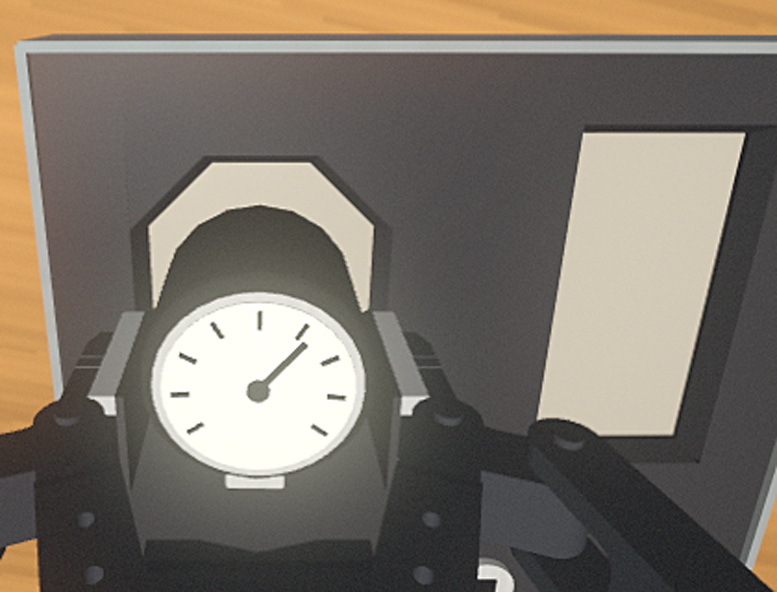

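Request:
move_arm(
  rows=[
    [[0.8,0.25,0.2,0,0.02],[0.8,0,0,0,0],[0.8,0,0,-1,0],[0.8,0,0,-0.7,0],[0.8,0,0,-0.4,0],[0.8,0,0,-0.2,0],[0.8,0,0,-0.2,0],[0.8,0,0,0,0],[0.8,0,0,0,0]],
  ],
)

```text
time: 8.0
tcp_pos: [0.4805, 0.1482, 0.0426]
tcp_rot: [-1.094, -1.373, 1.373]
force: [0.1, 0.1, -2.0]
width: 0.05
```

```bash
python3 - <<'E'
from h import *
st()
f=viewer.grab_frame("wrist")
g=viewer.grab_frame("side"); c=viewer.grab_frame("scene")
A=cv2.resize(g["img"][90:220,210:370],None,fx=2.5,fy=2.5,interpolation=2)
B=cv2.resize(c["img"][130:260,270:430],None,fx=2.5,fy=2.5,interpolation=2)
C=cv2.resize(f["img"][150:420,100:420],(800,675))
cv2.imwrite("pics/s5z.png",np.hstack([A,B])[:,:,::-1]);cv2.imwrite("pics/w5z.png",C[:600,:,::-1])
E
```

```text
t 8.0 tcp [0.4805 0.1482 0.0426] yaw 102.9 F [ 0.1  0.1 -2. ] w 0.05
```

View pics/w5z.png

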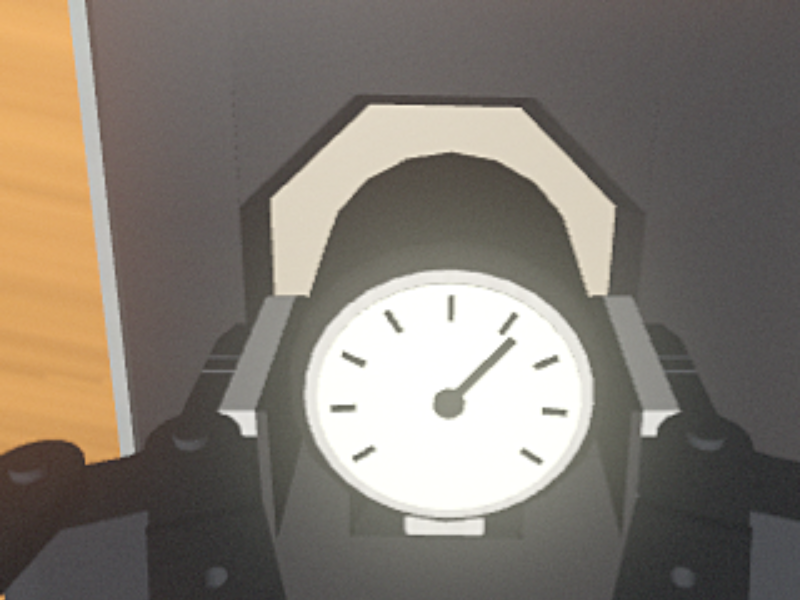

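View pics/s5z.png

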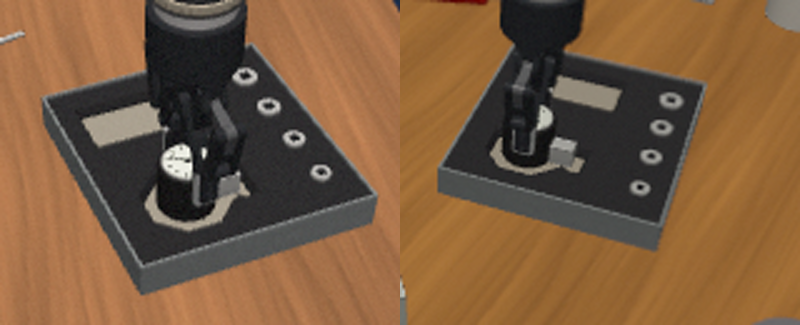

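Request:
move_arm(
  rows=[
    [[0.8,0,0,-0.2,0],[0.8,0,0,-0.2,0],[0.8,0,0,-0.1,0],[0.8,0,0,-0.1,0],[0.8,0,0,-0.1,0],[0.8,0,0,-0.1,0],[0.8,0,0,0,0]],
  ],
)

```text
time: 8.73
tcp_pos: [0.4808, 0.1482, 0.0354]
tcp_rot: [-1.095, -1.374, 1.373]
force: [-1.2, -0.4, 4.4]
width: 0.0499
```

Request:
move_arm(
  rows=[
    [[0.8,0,0,-0.1,0],[0.8,0,0,-0.1,0],[0.8,0,0,0,0],[0.8,0,0,-0.1,0],[0.8,0,0,-0.1,0],[0.8,0,0,0,0],[0.8,0,0,0,0]],
  ],
)

```text
time: 9.32
tcp_pos: [0.4808, 0.1482, 0.0319]
tcp_rot: [-1.095, -1.374, 1.373]
force: [-1.6, -0.2, 8.5]
width: 0.05
```

Request:
move_arm(
  rows=[
    [[0.8,0,0,-0.1,0],[0.8,0,0,-0.1,0],[0.8,0,0,0,0],[0.8,0,0,-0.1,0],[0.8,0,0,0,0],[0.8,0,0,0,0]],
  ],
)

```text
time: 9.82
tcp_pos: [0.481, 0.1483, 0.0316]
tcp_rot: [-1.096, -1.375, 1.372]
force: [-4.5, -0.8, 32.4]
width: 0.0502
```

Request:
move_arm(
  rows=[
    [[0.8,0,0,-0.1,0],[0.8,0,0,-0.1,0],[0.8,0,0,0,0],[0.8,0,0,-0.1,0],[0.8,0,0,0,0],[0.8,0,0,0,0]],
  ],
)

```text
time: 10.32
tcp_pos: [0.4811, 0.1483, 0.0314]
tcp_rot: [-1.098, -1.377, 1.372]
force: [-8.7, -0.9, 57.4]
width: 0.0498
```

Request:
move_arm(
  rows=[
    [[0.8,0,0,0.3,0],[0.8,0,0,0.35,0],[0.8,0,0,0,0],[0.8,0,0,0,0]],
  ],
)

```text
time: 10.65
tcp_pos: [0.4811, 0.1482, 0.0319]
tcp_rot: [-1.095, -1.374, 1.372]
force: [0.1, -0.2, 13.8]
width: 0.05
```

```bash
python3 - <<'E'
from h import *
st()
f=viewer.grab_frame("wrist")
C=cv2.resize(f["img"][150:420,100:420],(711,600)); cv2.imwrite("pics/w6z.png",C[:,:,::-1])
E
```

```text
t 10.65 tcp [0.4811 0.1482 0.0319] yaw 102.9 F [ 0.1 -0.2 13.8] w 0.05
```

View pics/w6z.png

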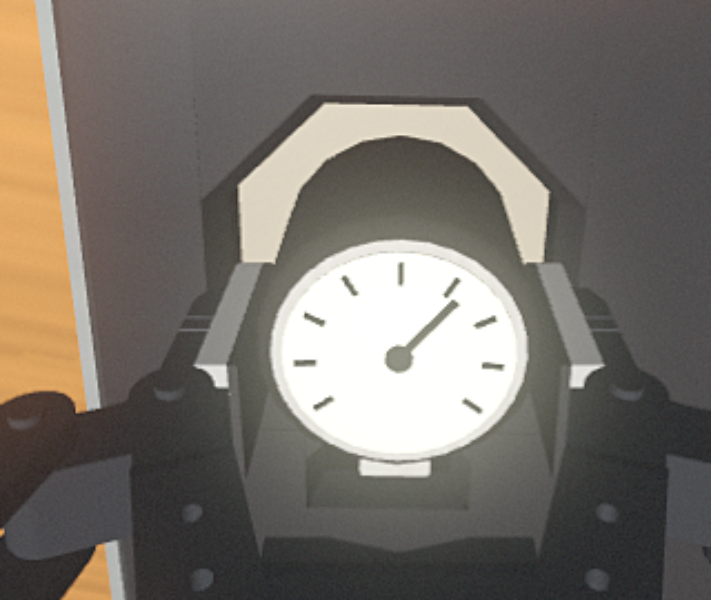

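Request:
move_arm(
  rows=[
    [[0.8,0,0,0.2,0],[0.5,0,0,0,0],[0.25,0,0,0,0],[0.25,0,0,0,0],[0.25,0,0,0,0],[0.25,0,0,0.2,0],[0.25,0,0,2,0],[0.25,0,0,3,0],[0.25,0,0,3,0],[0,-1,0,3,0],[0,-1,0,0,0],[0,0,0,0,0]],
  ],
)

```text
time: 11.7
tcp_pos: [0.459, 0.1483, 0.1467]
tcp_rot: [-1.094, -1.374, 1.373]
force: [-0.2, -0.1, -1.4]
width: 0.0859
```

```bash
python3 - <<'E'
from h import *
st()
f=viewer.grab_frame("wrist"); save(f,"w7")
g=viewer.grab_frame("side"); c=viewer.grab_frame("scene")
A=cv2.resize(g["img"][90:220,210:370],None,fx=2.5,fy=2.5,interpolation=2)
B=cv2.resize(c["img"][130:260,270:430],None,fx=2.5,fy=2.5,interpolation=2)
cv2.imwrite("pics/s7z.png",np.hstack([A,B])[:,:,::-1])
for q in (f,g,c): print([(np.round(d["position"],4),round(d["p"],2)) for d in spot_point(q,"gauge")])
E
```

```text
t 11.7 tcp [0.459  0.1483 0.1467] yaw 102.9 F [-0.2 -0.1 -1.4] w 0.0859
[(array([0.4786, 0.1507, 0.0135]), 0.8)]
[(array([0.4791, 0.1462, 0.0116]), 0.75)]
[(array([0.4736, 0.146 , 0.0106]), 0.6)]
```

View pics/w7.png

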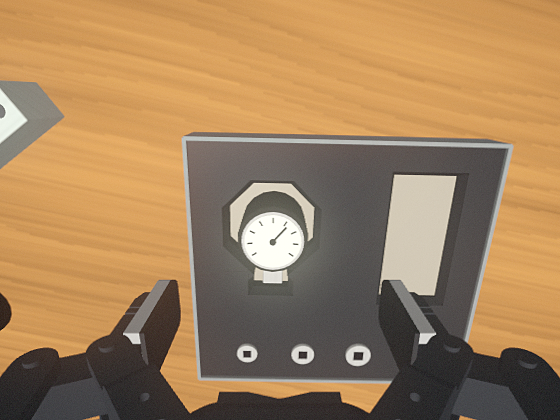

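View pics/s7z.png

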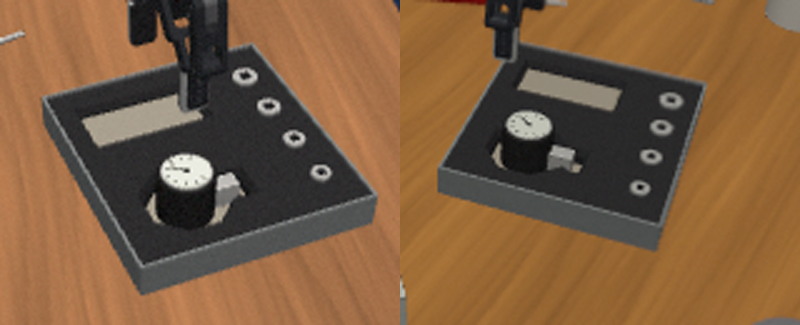

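```bash
cat >> h.py <<'E'
def tri(obs):
    A=[];b=[]
    M=np.zeros((3,3));q=np.zeros(3)
    for f,u,v in obs:
        o=-np.asarray(f["R"]).T@f["t"]; w=ray(f,u,v,0.)-o; w/=np.linalg.norm(w); P=np.eye(3)-np.outer(w,w); M+=P;q+=P@o
    X=np.linalg.solve(M,q); return X,[np.round(proj(f,X)-[u,v],1) for f,u,v in obs]
def dial(f,guess,r=22):
    u,v=proj(f,guess).round().astype(int); im=f["img"][v-r:v+r,u-r:u+r].min(-1)
    m=(im>140).astype(np.uint8); m=cv2.morphologyEx(m,cv2.MORPH_CLOSE,np.ones((5,5)))
    n,l,s,c=cv2.connectedComponentsWithStats(m); k=1+np.argmax(s[1:,4]); return c[k][0]+u-r,c[k][1]+v-r,s[k]
E
python3 - <<'E'
from h import *
fs=[viewer.grab_frame(n) for n in ("side","scene","wrist")]
o=[]
for f,r in zip(fs,(22,20,36)):
    d=dial(f,[.479,.147,.056],r); print(d); o.append((f,d[0],d[1]))
print(tri(o)); print(tri(o[:2])); print(tri(o[1:]),tri([o[0],o[2]]))
E
```

```text
(np.float64(286.9572953736655), np.float64(158.88256227758006), array([ 11,  15,  33,  14, 281], dtype=int32))
(np.float64(321.05555555555554), np.float64(179.60416666666666), array([ 13,  15,  17,  10, 144], dtype=int32))
(np.float64(270.34754191531687), np.float64(241.76470588235293), array([   0,    0,   72,   72, 3519], dtype=int32))
(array([0.48087744, 0.14613398, 0.05739064]), [array([-0.8, -0.1]), array([-0.2,  0.4]), array([-0.2,  2.7])])
(array([0.4820647 , 0.14413309, 0.05968703]), [array([-0. , -0.4]), array([-0.1,  0.3])])
(array([0.47983758, 0.14664533, 0.05742771]), [array([-0.5,  0.2]), array([0.8, 1.6])]) (array([0.48123093, 0.14615563, 0.05588188]), [array([-0.7,  0.4]), array([-0.2,  2.3])])
```

Request:
move_arm(
  rows=[
    [[0,-0.03,-1.86,0,-0.0818],[0,-0.03,-1.86,0,-0.0818],[0,-0.03,-1.86,0,-0.0818],[0,-0.03,-1.86,0,-0.0818],[0,-0.03,-1.86,0,-0.0818],[0,-0.03,-1.86,0,-0.0818],[0,-0.03,-1.86,0,-0.0818],[0,-0.03,-1.86,0,-0.0818],[0,-0.03,-1.86,0,-0.0818],[0,-0.03,-1.86,0,-0.0818],[0,-0.03,-1.86,0,-0.0818],[0,-0.03,-1.86,0,-0.0818]],
  ],
)

```text
time: 13.15
tcp_pos: [0.4569, -0.076, 0.145]
tcp_rot: [-1.476, -0.633, 0.633]
force: [-0.7, -0.5, -0.4]
width: 0.0852
```

Request:
move_arm(
  rows=[
    [[0,0,0,-1.5,0],[0,0,0,-1.5,0],[0,0,0,0,0],[0,0,0,0,0]],
  ],
)

```text
time: 13.48
tcp_pos: [0.4563, -0.0749, 0.1146]
tcp_rot: [-1.474, -0.634, 0.637]
force: [-0.5, -0.6, -0.6]
width: 0.0853
```

```bash
python3 - <<'E'
from h import *
st()
f=viewer.grab_frame("wrist"); save(f,"w8")
print([(np.round(d["position"],4),round(d["p"],2)) for d in spot_point(f,"level")])
cv2.imwrite("pics/w8o.png",ortho(f,.37,.57,-.17,.03,.045)[:,:,::-1])
E
```

```text
t 13.48 tcp [ 0.4563 -0.0749  0.1146] yaw 46.6 F [-0.5 -0.6 -0.6] w 0.0853
[(array([ 0.34  , -0.177 ,  0.0005]), 0.89), (array([ 0.4575, -0.0748, -0.0023]), 0.56)]
```

View pics/w8o.png

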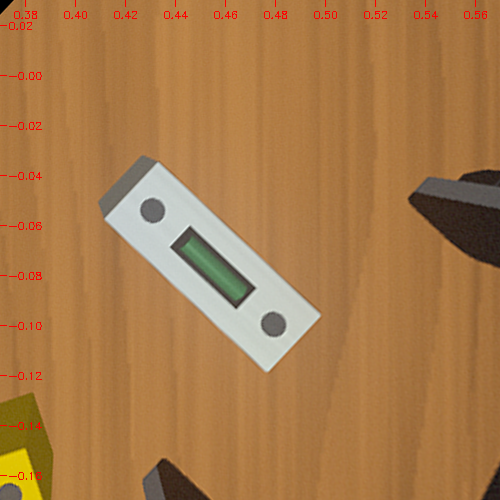

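View pics/w8.png

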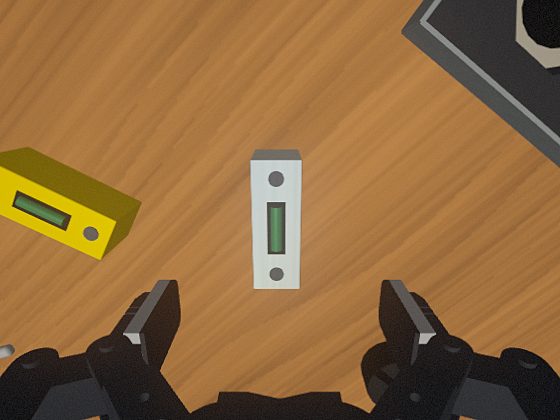

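Request:
move_arm(
  rows=[
    [[0,-0.05,-0.05,-2.5,0],[0,0,0,-2.5,0],[0,0,0,-2.5,0],[0,0,0,-2,0],[0,0,0,0,0],[0.4,0,0,0,0],[0.7,0,0,0,0],[0.95,0,0,0,0],[0.95,0,0,0,0],[0.95,0,0,0,0],[0.95,0,0,0,0],[0.95,0,0,0,0]],
  ],
  squeeze=60,
)

```text
time: 14.58
tcp_pos: [0.4571, -0.0758, 0.0218]
tcp_rot: [-1.477, -0.638, 0.635]
force: [0.3, 0.0, 7.9]
width: 0.031
```

Request:
move_arm(
  rows=[
    [[0.95,0,0,0,0],[0.95,0,0,0,0]],
  ],
)

```text
time: 14.75
tcp_pos: [0.4571, -0.0759, 0.0218]
tcp_rot: [-1.477, -0.638, 0.635]
force: [-0.4, -0.2, 7.4]
width: 0.031
```

```bash
python3 - <<'E'
from h import *
st()
f=viewer.grab_frame("wrist"); save(f,"w9")
E
```

```text
t 14.75 tcp [ 0.4571 -0.0759  0.0218] yaw 46.7 F [-0.4 -0.2  7.4] w 0.031
```

View pics/w9.png

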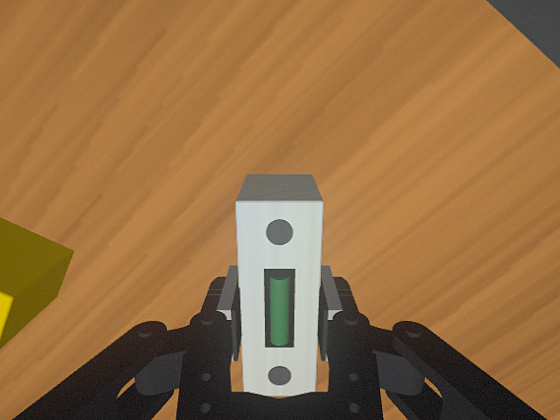

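Request:
move_arm(
  rows=[
    [[0.95,0,0,1,0],[0.95,0,0,2.5,0],[0.95,0,0,3,0],[0.95,0,0,3,0],[0.95,0,0,2.5,0],[0.95,0,0,0,0]],
  ],
)

```text
time: 15.3
tcp_pos: [0.459, -0.0764, 0.1452]
tcp_rot: [-1.483, -0.643, 0.631]
force: [-0.1, 0.0, -2.3]
width: 0.0311
```

Request:
move_arm(
  rows=[
    [[0.95,0.06,2.86,0,0.082],[0.95,0.06,2.86,0,0.082],[0.95,0.06,2.86,0,0.082],[0.95,0.06,2.86,0,0.082],[0.95,0.06,2.86,0,0.082],[0.95,0.06,2.86,0,0.082],[0.95,0.06,2.86,0,0.082],[0.95,0.06,2.86,0,0.082],[0.95,0.06,2.86,0,0.082],[0.95,0.06,2.86,0,0.082],[0.95,0.06,2.86,0,0.082],[0.95,0.06,2.86,0,0.082]],
  ],
)

```text
time: 16.3
tcp_pos: [0.4624, 0.2689, 0.1397]
tcp_rot: [-1.089, -1.376, 1.379]
force: [0.6, 0.1, -2.2]
width: 0.0308
```

Request:
move_arm(
  rows=[
    [[0.95,0,0,0,0],[0.95,0,0,0,0],[0.95,0,0,-2,0],[0.95,0,0,-3,0],[0.95,0,0,-2,0],[0.95,0,0,0,0],[0.95,0,0,0,0]],
  ],
)

```text
time: 16.88
tcp_pos: [0.4624, 0.2662, 0.0693]
tcp_rot: [-1.092, -1.37, 1.376]
force: [0.1, -0.2, -2.1]
width: 0.031
```

```bash
python3 - <<'E'
from h import *
st()
f=viewer.grab_frame("wrist"); save(f,"w10")
g=viewer.grab_frame("side"); c=viewer.grab_frame("scene")
A=cv2.resize(g["img"][90:220,210:370],None,fx=2.5,fy=2.5,interpolation=2)
B=cv2.resize(c["img"][130:260,270:430],None,fx=2.5,fy=2.5,interpolation=2)
cv2.imwrite("pics/s10z.png",np.hstack([A,B])[:,:,::-1])
E
```

```text
t 16.88 tcp [0.4624 0.2662 0.0693] yaw 102.9 F [ 0.1 -0.2 -2.1] w 0.031
```

View pics/w10.png

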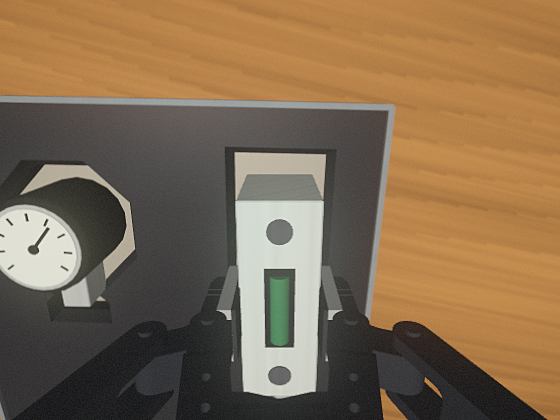

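View pics/s10z.png

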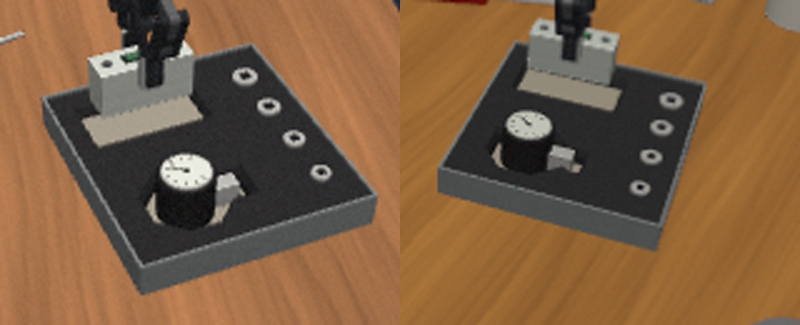

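```bash
python3 - <<'E'
from h import *
f=viewer.grab_frame("wrist")
th=np.radians(12.9); ex=np.array([np.cos(th),np.sin(th)]); ey=np.array([-ex[1],ex[0]])
o=np.array([.4624,.2662])
for n,u,v,z in [("padW",280,153,.0195),("padWL",235,152,.0195),("padWR",326,155,.0195),("topL",225,147,.0295),("topR",336,150,.0295),("level bot W",280,174,.0475),("holes c",280,304,.0925)]:
    p=ray(f,u,v,z)[:2]; d=p-o; print(n,p.round(4),np.round([d@ex*1e3,d@ey*1e3],1))
E
```

```text
padW [0.4145 0.2564] [-48.8   1.1]
padWL [0.4196 0.2318] [-49.4 -24. ]
padWR [0.4098 0.2817] [-47.8  26.9]
topL [0.4164 0.2271] [-53.6 -27.9]
topR [0.4048 0.2845] [-52.1  30.7]
level bot W [0.4202 0.2577] [-43.1   1.1]
holes c [0.4629 0.2675] [0.7 1.1]
```

Request:
move_arm(
  rows=[
    [[0.95,0.35,0.1,0,-0.02],[0.95,0,0,0,0],[0.95,0,0,-0.8,0],[0.95,0,0,-0.8,0],[0.95,0,0,-0.5,0],[0.95,0,0,-0.2,0],[0.95,0,0,-0.1,0],[0.95,0,0,0,0],[0.95,0,0,0,0]],
  ],
)

```text
time: 17.83
tcp_pos: [0.4671, 0.2687, 0.0462]
tcp_rot: [-1.104, -1.36, 1.36]
force: [-0.6, 0.2, -3.2]
width: 0.0308
```

```bash
python3 - <<'E'
from h import *
st()
f=viewer.grab_frame("wrist"); save(f,"w11")
g=viewer.grab_frame("side"); c=viewer.grab_frame("scene")
A=cv2.resize(g["img"][90:220,210:370],None,fx=2.5,fy=2.5,interpolation=2)
B=cv2.resize(c["img"][130:260,270:430],None,fx=2.5,fy=2.5,interpolation=2)
cv2.imwrite("pics/s11z.png",np.hstack([A,B])[:,:,::-1])
E
```

```text
t 17.83 tcp [0.4671 0.2687 0.0462] yaw 101.9 F [-0.6  0.2 -3.2] w 0.0308
```

View pics/w11.png

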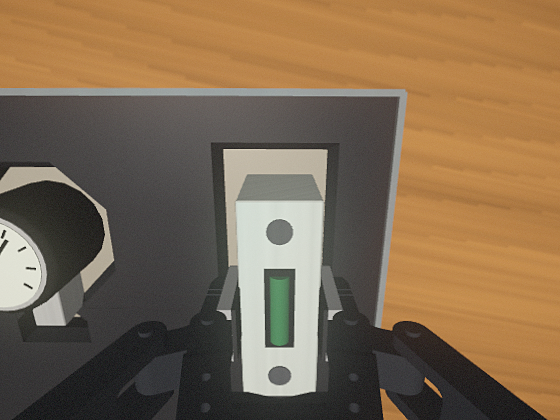

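View pics/s11z.png

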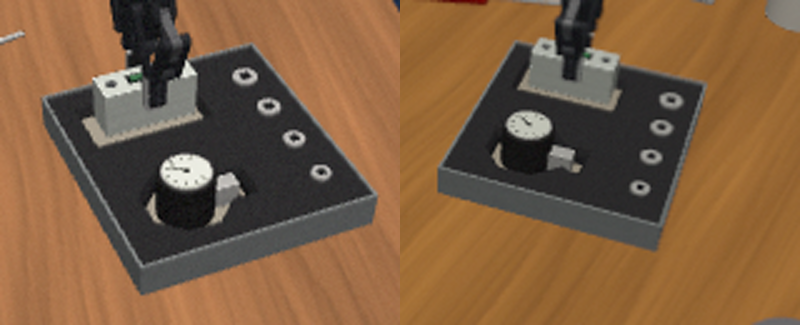

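Request:
move_arm(
  rows=[
    [[0.95,0.03,-0.15,-0.1,0],[0.95,0,0,-0.1,0],[0.95,0,0,-0.1,0],[0.95,0,0,-0.1,0],[0.95,0,0,-0.1,0],[0.95,0,0,-0.1,0],[0.95,0,0,0,0]],
  ],
)

```text
time: 18.57
tcp_pos: [0.4674, 0.2671, 0.0407]
tcp_rot: [-1.104, -1.361, 1.36]
force: [-1.0, -1.3, 2.7]
width: 0.0309
```

Request:
move_arm(
  rows=[
    [[0.95,0,0,-0.1,0],[0.95,0,0,-0.1,0],[0.95,0,0,-0.1,0],[0.95,0,0,-0.1,0],[0.95,0,0,0,0],[0.95,0,0,0,0]],
  ],
)

```text
time: 19.07
tcp_pos: [0.4675, 0.2672, 0.0367]
tcp_rot: [-1.104, -1.361, 1.36]
force: [-1.5, -1.4, 5.1]
width: 0.0311
```

Request:
move_arm(
  rows=[
    [[0.95,0,0,-0.1,0],[0.95,0,0,-0.1,0],[0.95,0,0,-0.1,0],[0.95,0,0,0,0],[0.95,0,0,0,0]],
  ],
)

```text
time: 19.48
tcp_pos: [0.4675, 0.2672, 0.0338]
tcp_rot: [-1.104, -1.361, 1.36]
force: [-1.5, -0.4, 6.5]
width: 0.031
```

Request:
move_arm(
  rows=[
    [[0.95,0,0,-0.1,0],[0.95,0,0,-0.1,0],[0.95,0,0,0,0],[0.95,0,0,0,0]],
  ],
)

```text
time: 19.82
tcp_pos: [0.4675, 0.2672, 0.0337]
tcp_rot: [-1.104, -1.361, 1.36]
force: [-4.2, -1.9, 21.4]
width: 0.0308
```

Request:
move_arm(
  rows=[
    [[0.95,0,0,-0.1,0],[0.95,0,0,-0.1,0],[0.95,0,0,0,0],[0.95,0,0,0,0]],
  ],
)

```text
time: 20.15
tcp_pos: [0.4676, 0.2672, 0.0335]
tcp_rot: [-1.105, -1.362, 1.36]
force: [-6.3, -4.0, 34.9]
width: 0.0309
```

Request:
move_arm(
  rows=[
    [[0.95,0,0,0.3,0],[0.95,0,0,0.15,0],[0.75,0,0,0.1,0],[0.5,0,0,0,0],[0.45,0,0,0,0],[0.45,0,0,0,0],[0.45,0,0,0.3,0],[0.45,0,0,2,0],[0.45,0,0,3,0],[0.45,0,0,3,0],[0.2,-1,0,3,0],[0,-1,0,0,0]],
  ],
)

```text
time: 21.15
tcp_pos: [0.4512, 0.2685, 0.1529]
tcp_rot: [-1.111, -1.37, 1.353]
force: [1.2, -0.4, -0.3]
width: 0.0693
```

Request:
move_arm(
  rows=[
    [[0,-1,-2,2,0],[0,-1,-2,2,0],[0,0,-2,0,0],[0,0,0,0,0],[0,0,0,0,0]],
  ],
)

```text
time: 21.57
tcp_pos: [0.4271, 0.2067, 0.1878]
tcp_rot: [-1.105, -1.359, 1.359]
force: [0.7, -0.4, -0.4]
width: 0.0855
```

```bash
python3 - <<'E'
from h import *
st()
f=viewer.grab_frame("wrist"); save(f,"w12")
g=viewer.grab_frame("side"); c=viewer.grab_frame("scene")
A=cv2.resize(g["img"][90:220,210:370],None,fx=2.5,fy=2.5,interpolation=2)
B=cv2.resize(c["img"][130:260,270:430],None,fx=2.5,fy=2.5,interpolation=2)
cv2.imwrite("pics/s12z.png",np.hstack([A,B])[:,:,::-1])
for q in (f,g,c):
  for n in ("gauge","level"): print(n,[(np.round(d["position"],4),round(d["p"],2)) for d in spot_point(q,n) if d["position"][1]>.1])
E
```

```text
t 21.57 tcp [0.4271 0.2067 0.1878] yaw 101.8 F [ 0.7 -0.4 -0.4] w 0.0855
gauge [(array([0.4797, 0.1499, 0.013 ]), 0.85)]
level [(array([0.4671, 0.2672, 0.0088]), 0.7), (array([0.4772, 0.1505, 0.0118]), 0.27)]
gauge [(array([0.4804, 0.1479, 0.0101]), 0.63)]
level [(array([0.4633, 0.269 , 0.0124]), 0.56)]
gauge [(array([0.4746, 0.1482, 0.0111]), 0.73)]
level [(array([0.4687, 0.2627, 0.0149]), 0.87), (array([0.4733, 0.1457, 0.015 ]), 0.23)]
```

View pics/w12.png

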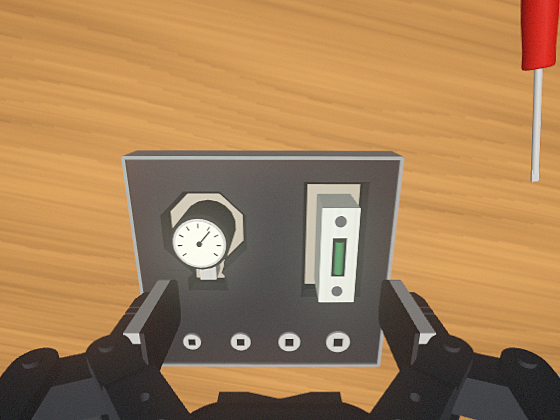

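View pics/s12z.png

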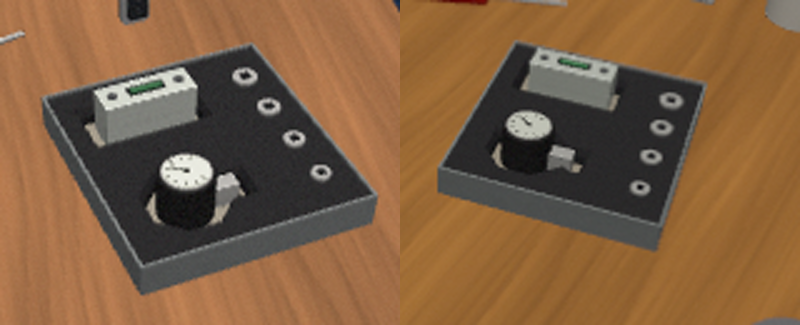

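```bash
python3 - <<'E'
from h import *
f,g,c=[viewer.grab_frame(n) for n in ("wrist","side","scene")]
for n,o in [("W",[(f,341,222),(g,254.8,128.8),(c,327.2,152.4)]),("E",[(f,337,292),(g,282,121.6),(c,352.4,157.6)]),("dial",[(f,199,244),(g,284,157.8),(c,321.6,180)])]:
    print(n,*tri(o))
    print("  sc+side",tri(o[1:])[0].round(4))
# tray rim corners NW, W-S  at z=.033
print("rim", tri([(f,124,157),(g,210+45/2.5,90+97/2.5)])[0].round(4), tri([(f,402,157),(c,270+117/2.5,130+43/2.5)])[0].round(4))
cv2.imwrite("pics/w13z.png",cv2.resize(f["img"][140:370,110:410],(780,598),interpolation=2)[:,:,::-1])
st()
E
```

```text
W [0.43505398 0.26249058 0.05519675] [array([0.3, 0. ]), array([ 0.1, -0.2]), array([-0.2,  0.2])]
  sc+side [0.4349 0.2637 0.0544]
E [0.50193325 0.27768932 0.05453309] [array([1., 1.]), array([ 0.3, -0.3]), array([-0.6,  0.5])]
  sc+side [0.502  0.2809 0.0527]
dial [0.47924938 0.14960984 0.05611375] [array([1.5, 0.2]), array([1. , 0.4]), array([-0.7, -0.5])]
  sc+side [0.4787 0.1555 0.0513]
rim [0.3749 0.1266 0.1715] [0.3767 0.3084 0.0248]
t 22.17 tcp [0.4274 0.2073 0.1877] yaw 101.9 F [-1.1  0.4  0.7] w 0.0853
```

View pics/w13z.png

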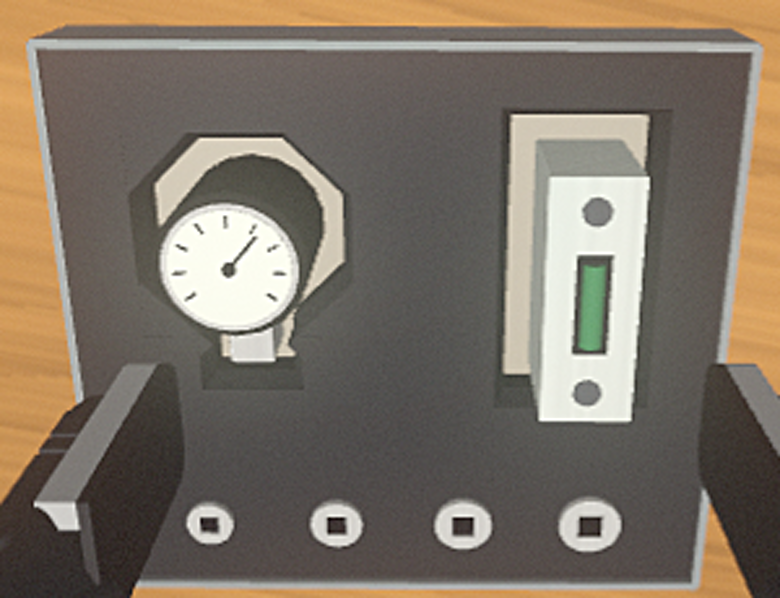

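```bash
python3 -c "
from h import *
close_job()"
```

```text
the job is handed in; nothing more can be done
```

I put both gauges away in the foam tray and handed the job in at about 22 s. `close_job` reports no verdict, so what follows rests on my own checks.

- **Gauge:** I pressed it into the keyhole cutout. The foam gave at about 8–10 N, then the gauge hit a hard stop with its underside about 11.5 mm above the work surface. I kept pressing up to 57 N at the wrist sensor before letting go, which was more than needed but under the 120 N limit.
- **Level:** I pressed it into the long cutout. The force stayed around 6–9 N until a hard stop at about 11.8 mm, and it peaked at 35 N. I then let go.

**Last checks:**
- **Seating:** Triangulated from the camera pictures, the tops stand at about 55–56 mm. Fully home should be about 56.5 mm, and resting on an unpressed pad would be about 64.5 mm.
- **Position:** Both look centred in their cutouts to within a few millimetres, in line and upright.
- **Gripper:** It is open and clear of everything. The look-alikes were not touched.

**Checks that disagreed:**
- **Gauge height:** Using the scene and side cameras alone, the dial height came out at about 51 mm, probably because I read the pixel positions by eye. With the wrist camera included it was 56 mm.
- **Cutout positions:** My estimates of the cutout centres varied by about 3–5 mm between views.
- **Tray edge:** A triangulation of one tray corner failed, probably because I matched the wrong corner. I did not use it.

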